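# Open the wide fittings pot

### The job

Open the widest of the three lidded steel pots so that the fittings in it can be picked: lift its loose lid off by the knob and set it down, knob up, in the middle of the black square rubber mat so that it lies flat and wholly on the mat. Do not drop the lid, and leave the pot standing where it is.

Things in the scene. Friction and masses are not known exactly. Their poses are not given: they have to be found in the camera images.
- wide_lid: Loose steel lid, 0.15-0.31 kg. Disc 124 mm across, 4 mm thick, 8-12 mm above the origin; below it a plug 104 mm across, 8 mm deep, in the pot's mouth with 4 mm play. Central black knob: stem 18 mm across at 12-24 mm above the origin, round head 28 mm across at 24-52 mm; grip the head, any yaw. Origin: centre of the plug's underside, z up; 72 mm above the bench on the pot, 5 mm on the mat.
- wide_pot: Widest of three round, lidded steel pots: 120 mm across, 80 mm tall, wall 4 mm, 1.5 kg with brass fittings inside, standing free. Origin: centre of underside, z up. The two others are narrower (88 mm across, 100 tall; 80 across, 62 tall), same knobs, tops up to 144 mm above the bench. Pots, mat and a small blue bin swap places from start to start, centres 180 mm or more apart.
- mat: Square black rubber mat, 180 x 180 mm, 5 mm thick, fixed flat on the bench, empty. Origin: centre of its underside, x and y along its sides, z up.
Things that resemble listed ones, but are neither listed nor needed, are in the scene too. Leave any red or turquoise look-alike of the wide_pot alone.

How it is judged:
By the outcome, as a careful person would: the job done as asked, in the order asked, and still so for the second after the job is handed in, with the robot touching nothing.
It also fails if it takes over 42 s, if anything falls off the work surface, if the arm or the gripper's body presses on something with over 40 N, if the wrist force passes 120 N, or if a joint passes its speed limit or range.

### The arm

A 6-joint arm with a two-finger parallel gripper is mounted at the origin on the work surface. World frame = base frame: x ahead of the robot, y to its left, z up, the work surface at z = 0. Lengths are in m, angles in degrees, forces in N, time in s.
With the tool pointing down it reaches from about 0.275 to 0.75 m from the base axis. Payload 10.2 kg.
Tool frame: the origin (TCP) lies at the very end of the fingers, on their centre line; the grasp point (between the pads) lies env.hold_point_z behind it (env.hold_point_z is the distance from the TCP to the grasp point, in m); z points along the fingers, y is the line along which they close (so a half turn about z gives the same grasp; the last joint's range is limited). The gripper opens to 88 mm and grips with 3 to 60 N. Pads are 18 mm wide; open, the fingers measure 123 mm over their backs; the gripper's body (75 mm by 187 mm) begins 45 mm behind the grasp point.
Start: joints at [-79.893, 17.928, 85.812, -0, 76.261, -12.8], TCP at [0.204, -0.484, 0.239] pointing down, gripper open.
Joint ranges: [-168.41, 168.41], [-55.51, 124.54], [10.69, 146.95], [-70.63, 250.63], [1, 178], [-165.06, 165.06]. Speed limits (degrees/s): [136.94, 136.94, 172.46, 180, 180, 180].

### API

Orientations are given as [roll, pitch, yaw] about the fixed x, y, z axes, in that order (R = Rz(yaw) Ry(pitch) Rx(roll)).
In Python, from cell import sensors, eyes, env gives the robot as it stands.
- The arm moves only by the tool drive_tool, never from a script. Its argument "targets" is a list of rows, each a list of 3 entries, a list of its own where there are three numbers: the shift along the tool's x, y, z in m, then the turn, a rotation vector about the tool's x, y, z in degrees, then the opening, from 0 (shut) to 1 (fully open). In form: [[[dx, dy, dz], [ax, ay, az], gripper], ...]. A call has 1 to 10 rows; each row is the pose to reach, as a shift and turn from the pose commanded when the call began, along the tool's axes at that moment; what a row does not reach only later rows make up. A row lasts 1/12 s, in which the tool goes at most 41.7 mm and 7.16 degrees, less where a joint would pass 70% of its speed; a pose out of reach is approached as far as the arm can. A call with a gripper value outside its range is refused whole. The fingers move at their own pace and stop on an object; the grip force is fixed at half the most. Time passes only in rows, so rows that repeat a pose let the fingers close. It gives the time, the measured TCP pose, the force, the opening and the grip force at its end, in the units of the state.
- sensors.state(): the state, without advancing time (a new reading comes with each control period).
- eyes.grab_frame(name): name is "side" or "top" or "wrist"; returns (picture, depth): 400x640x3 uint8, blue, green, red; 400x640 float32, m along the optical axis (not along the pixel's ray), 0 where there is no reading.
- eyes.camera_info(name): a dict with "mtx" (3x3 intrinsics, pixels), "rvec" (rotation vector, rad) and "tvec" (3), from world to camera coordinates, as OpenCV has them; the wrist camera has in their place "mount" (4x4, takes a point from camera to tool coordinates, whose origin is the TCP and whose axes are the flange's). Camera axes: x right, y down, z forward; pixel columns grow to the right and rows downward; lengths in m; the calibration is good to about 2 mm. The wrist camera is an equidistant fisheye: a pixel r from the principal point sees the ray r / f radians off the axis. A picture is of the moment at which its call begins: read the wrist's pose just before it. camera_info takes no time and is no camera call.
- env.close_job(): hands the job in; it is judged then, once.
The state is a dict: "t": time; "q": joint angles; "qd": joint speeds; "tau": joint torques, N m; "tool_pos": TCP position; "ee_rot": TCP orientation; "force": force on the tool from outside, world axes, zero at the start; "moment": the same for the moment, N m; "grip_width": finger opening in m; "grasp_force": force on a finger pad.
Only numpy, scipy, OpenCV 4.12 (cv2) and the standard library are available. Lean on these libraries where they do the work, as an engineer would, in place of code of your own. Each camera call takes 0.05 s, during which the arm holds its last target. There are 200 camera calls.

## Working session

There is one attempt and no reset: what is moved stays moved. The work goes in short steps, Python scripts to look and compute and a tool call to move; the robot and the scene stay as the last step left them, time stands still between calls to the robot, and variables do not carry over. Pictures are saved under pics/ and viewed, at most 10 in all, crops included, and the job is handed in when it is done.

Besides the shell and the picture viewer there is one more tool, called in YAML: its name, and indented under it one key for each argument. drive_tool: Moves the arm, as the interface text tells. Its arguments: {"type":"object","properties":{"targets":{"type":"array","items":{"type":"array"}}},"required":["targets"]}

```bash
ls; mkdir -p pics
python3 - <<'E'
from cell import sensors, eyes, env
import cv2,numpy as np
s=sensors.state();print(s,env.hold_point_z)
for n in("top","side"):
    p,d=eyes.grab_frame(n);cv2.imwrite(f"pics/{n}1.png",p);np.savez(f"/tmp/{n}1.npz",p=p,d=d)
    print(n,eyes.camera_info(n),(d>0).mean())
print(eyes.camera_info("wrist"))
E
```

```text
pics
{'t': 0.0, 'q': array([-7.98934099e+01,  1.79586826e+01,  8.58549056e+01, -1.46724901e-03,
        7.62600486e+01, -1.28008965e+01]), 'qd': array([-0.03960745, -0.03887028, -0.04784998, -0.04047326,  0.0050449 ,
       -0.01829074]), 'tau': array([ 9.64148821e-04, -4.02202964e+01, -2.52273721e+01,  6.95275096e-02,
        3.52104928e-02, -1.14059892e-04]), 'tool_pos': array([ 0.20428232, -0.48335226,  0.23816198]), 'ee_rot': array([-1.79927878e+02, -1.49258423e-02,  2.29078266e+01]), 'force': array([-0.32522165,  0.13661756,  0.52018488]), 'moment': array([-0.00265241,  0.00180272,  0.02233076]), 'grasp_force': 0.0, 'grip_width': 0.08810326698718435} 0.0187
top {'mtx': array([[381.42488866,   0.        , 319.44066848],
       [  0.        , 381.42488866, 204.13050562],
       [  0.        ,   0.        ,   1.        ]]), 'rvec': array([ 2.17368552, -2.1601546 ,  0.1323284 ]), 'tvec': array([-0.03958287,  0.41883372,  1.14088688])} 0.9959375
side {'mtx': array([[483.41643677,   0.        , 321.68033946],
       [  0.        , 483.41643677, 197.38223742],
       [  0.        ,   0.        ,   1.        ]]), 'rvec': array([ 0.20557163, -2.89706805,  1.08518739]), 'tvec': array([0.40910257, 0.09699382, 1.24780126])} 0.99600390625
{'mtx': array([[309.70691629,   0.        , 318.78702312],
       [  0.        , 309.70691629, 205.46669553],
       [  0.        ,   0.        ,   1.        ]]), 'mount': array([[ 1.05653936e-03, -9.53923031e-01, -3.00049554e-01,
         7.78418579e-02],
       [ 9.99999401e-01,  9.22073449e-04,  5.89741352e-04,
        -5.15424104e-04],
       [-2.85900131e-04, -3.00049997e-01,  9.53923434e-01,
        -1.45300090e-01],
       [ 0.00000000e+00,  0.00000000e+00,  0.00000000e+00,
         1.00000000e+00]])}
```

View pics/top1.png

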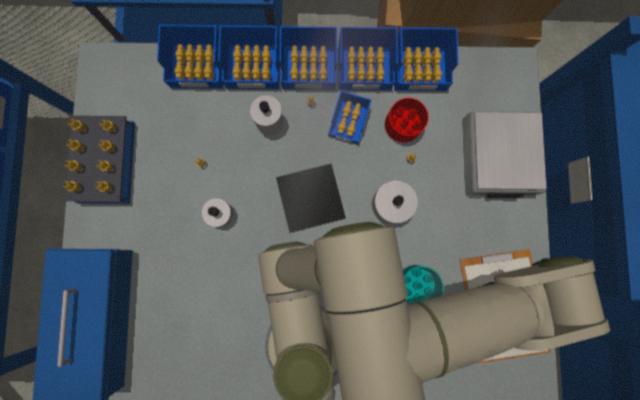

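View pics/side1.png

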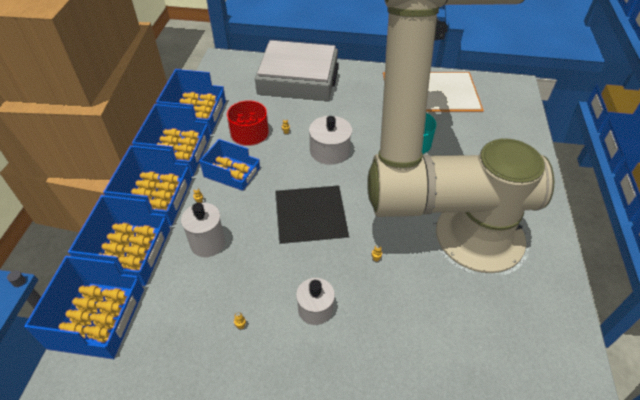

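The top view shows three steel lidded pots: (266,112), (217,213) and (396,202). The last has the largest disc. The red (407,120) and turquoise (420,285) ones are open look-alikes, and the mat is at (311,197). Next I measure all of these and make a crop to confirm.

```bash
cat > h.py <<'E'
import cv2,numpy as np
from scipy.spatial.transform import Rotation as R
from cell import sensors, eyes, env
def cast(name,uv,z):
    c=eyes.camera_info(name);Rm=cv2.Rodrigues(c["rvec"])[0];C=-Rm.T@np.ravel(c["tvec"])
    n=cv2.undistortPoints(np.float64(uv).reshape(-1,1,2),c["mtx"],None)[:,0]
    d=np.c_[n,np.ones(len(n))]@Rm
    return C+d*((z-C[2])/d[:,2])[:,None]
def rot(s): return R.from_euler("xyz",s["ee_rot"],degrees=True)
def wcast(s,uv,z):
    c=eyes.camera_info("wrist");K=c["mtx"];M=c["mount"]
    q=(np.float64(uv).reshape(-1,2)-K[:2,2])/K[0,0];th=np.linalg.norm(q,axis=1)[:,None]
    d=np.c_[q/th*np.sin(th),np.cos(th)]@M[:3,:3].T
    r=rot(s);d=r.apply(d);C=s["tool_pos"]+r.apply(M[:3,3])
    return C+d*((z-C[2])/d[:,2])[:,None]
def biggest(m,near):
    cs=cv2.findContours(m.astype(np.uint8),0,cv2.CHAIN_APPROX_NONE)[0]
    cs=[c for c in cs if cv2.contourArea(c)>60 and cv2.pointPolygonTest(cv2.convexHull(c),near,True)>-5]
    return max(cs,key=cv2.contourArea)[:,0].astype(float)
E
python3 - <<'E'
from h import *
p=np.load("/tmp/top1.npz")["p"];hsv=cv2.cvtColor(p,cv2.COLOR_BGR2HSV)
g=p.min(2)
print([p[y,x].tolist() for x,y in((385,195),(258,105),(210,208),(311,197),(340,220),(396,230),(408,216))])
for nm,uv,z in(("A",(396,202),.084),("B",(266,110),.1),("C",(215,212),.07)):
    m=np.zeros(g.shape,np.uint8);x,y=uv;m[y-26:y+26,x-26:x+26]=(g>178)[y-26:y+26,x-26:x+26]
    c=biggest(m,uv);w=cast("top",c,z);(ctr,r)=cv2.minEnclosingCircle(w[:,:2].astype(np.float32))
    print(nm,c.min(0),c.max(0),ctr,"diam",2*r,"area-d",2*np.sqrt(cv2.contourArea(cv2.convexHull(w[:,:2].astype(np.float32)))/np.pi))
m=np.zeros(g.shape,np.uint8);m[178:222,372:420]=(p.max(2)<70)[178:222,372:420]
c=biggest(m,(397,201));print("knob px",c.mean(0),cast("top",[c.mean(0)],.11))
m=np.zeros(g.shape,np.uint8);m[155:240,265:355]=(p.max(2)<85)[155:240,265:355]
c=biggest(m,(311,197));w=cast("top",c,.005)[:,:2].astype(np.float32);print("mat",cv2.minAreaRect(w))
p2=np.load("/tmp/side1.npz")["p"]
a=cv2.resize(p[75:255,190:450],None,fx=3,fy=3)[:, :];cv2.imwrite("pics/crop1.png",cv2.resize(a,(780,540)))
E
```

```text
[[163, 164, 174], [139, 142, 147], [56, 54, 55], [54, 54, 52], [97, 99, 98], [120, 123, 119], [153, 157, 163]]Traceback (most recent call last):
  File "<stdin>", line 7, in <module>
  File "h.py", line 19, in biggest
    return max(cs,key=cv2.contourArea)[:,0].astype(float)
           ~~~^^^^^^^^^^^^^^^^^^^^^^^^
ValueError: max() iterable argument is empty
```

```bash
cat > m.py <<'E'
from h import *
p=np.load("/tmp/top1.npz")["p"];g=p[...,2]
for nm,uv,z in(("A",(396,202),.084),("B",(266,110),.104),("C",(215,212),.066)):
    m=np.zeros(g.shape,np.uint8);x,y=uv;m[y-26:y+26,x-26:x+26]=(g>138)[y-26:y+26,x-26:x+26]
    c=biggest(m,uv);w=cast("top",c,z);(ctr,r)=cv2.minEnclosingCircle(w[:,:2].astype(np.float32))
    print(nm,c.min(0),c.max(0),ctr,"diam",2*r,"area-d",2*np.sqrt(cv2.contourArea(cv2.convexHull(w[:,:2].astype(np.float32)))/np.pi))
m=np.zeros(g.shape,np.uint8);m[178:222,372:420]=(p.max(2)<70)[178:222,372:420]
c=biggest(m,(397,201));print("knob px",c.mean(0),cast("top",[c.mean(0)],.11))
m=np.zeros(g.shape,np.uint8);m[155:240,265:355]=(p.max(2)<85)[155:240,265:355]
c=biggest(m,(311,197));w=cast("top",c,.005)[:,:2].astype(np.float32);print("mat",cv2.minAreaRect(w))
cv2.imwrite("pics/crop1.png",cv2.resize(p[75:255,190:450],(780,540),interpolation=2))
E
python3 m.py
```

```text
A [375. 180.] [417. 222.] (0.4235575199127197, -0.25892406702041626) diam 0.12490089237689972 area-d 0.12249524041192071
B [250.  95.] [280. 124.] (0.6858832836151123, 0.12354139238595963) diam 0.09311164170503616 area-d 0.08956144737301891
C [201. 198.] [229. 226.] (0.3893488645553589, 0.2681669592857361) diam 0.08593810349702835 area-d 0.08339558613921266Traceback (most recent call last):
  File "m.py", line 8, in <module>
    c=biggest(m,(397,201));print("knob px",c.mean(0),cast("top",[c.mean(0)],.11))
  File "h.py", line 19, in biggest
    return max(cs,key=cv2.contourArea)[:,0].astype(float)
           ~~~^^^^^^^^^^^^^^^^^^^^^^^^
ValueError: max() iterable argument is empty
```

```bash
sed -i 's/>60/>20/' h.py; python3 m.py|tail -2
```

```text
knob px [397.76 200.4 ] [[ 0.42140639 -0.25826148  0.11      ]]
mat ((0.44234412908554077, -0.008744902908802032), (0.17929382622241974, 0.1791430115699768), 14.864448547363281)
```

View pics/crop1.png

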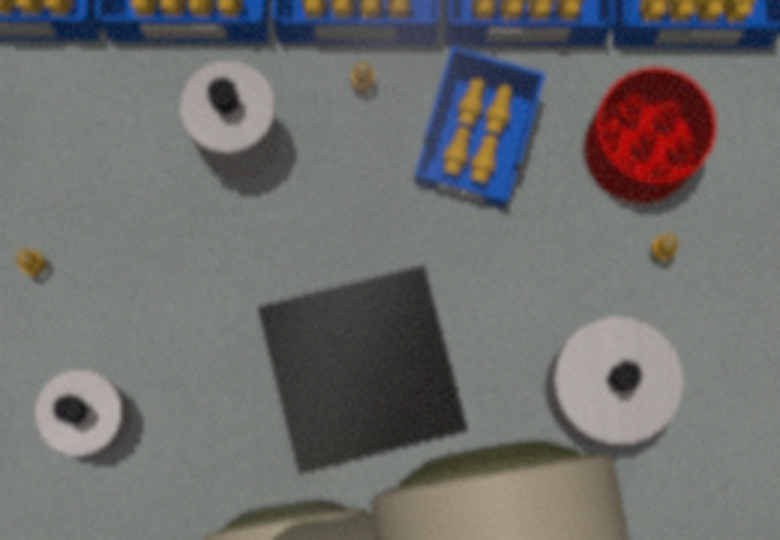

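The confirming crop shows pot A at crop (620,380), top (396,202). Its diameter is 124 mm, against about 90 and 84 mm for the others, so it is the wide pot. The mat measures 179×179 mm, as it should. I'm moving above its knob, then looking with the wrist camera.

drive_tool:
  targets:
    - [[0.038, -0.016, 0], [0, 0, 0], 1]
    - [[0.076, -0.032, 0], [0, 0, 0], 1]
    - [[0.114, -0.048, 0.005], [0, 0, 0], 1]
    - [[0.152, -0.064, 0.01], [0, 0, 0], 1]
    - [[0.19, -0.08, 0.02], [0, 0, 0], 1]
    - [[0.228, -0.096, 0.03], [0, 0, 0], 1]
    - [[0.262, -0.111, 0.035], [0, 0, 0], 1]
    - [[0.2885, -0.122, 0.035], [0, 0, 0], 1]
    - [[0.2885, -0.122, 0.035], [0, 0, 0], 1]
    - [[0.2885, -0.122, 0.035], [0, 0, 0], 1]

```text
t: 0.93
tool_pos: [0.4231, -0.258, 0.2034]
ee_rot: [-180.0, 0.0, 23.1]
force: [-0.5, -0.7, -0.5]
grip_width: 0.0885
grasp_force: 0.0
```

Run:
```python
from h import *
s=sensors.state();print(s["t"],s["tool_pos"],s["ee_rot"],s["qd"].max(),s["q"])
p,d=eyes.grab_frame("wrist");cv2.imwrite("pics/w1.png",p);np.savez("/tmp/w1.npz",p=p,d=d,tp=s["tool_pos"],er=s["ee_rot"])
```

```text
0.9333 [ 0.42308424 -0.25802265  0.20342674] [-1.79970804e+02  2.02716042e-02  2.30609590e+01] 0.09822238385675644 [-4.49464500e+01  1.60443684e+01  9.38287984e+01 -8.35919521e-03
  7.01614960e+01  2.19954354e+01]
```

View pics/w1.png

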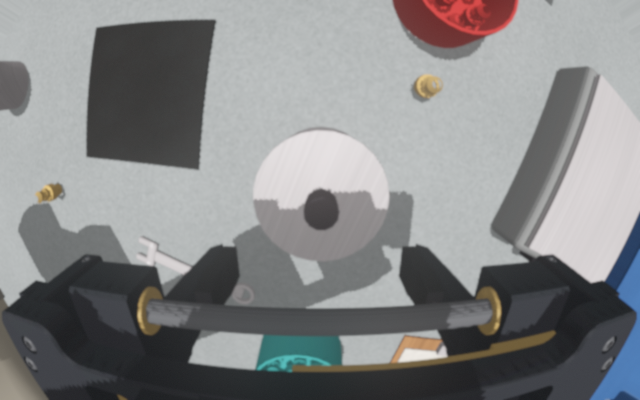

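The wrist view shows the lid disc at (321,194), the knob at (321,209) and the mat at upper left. I refine the positions from it.

Run:
```python
from h import *
f=np.load("/tmp/w1.npz");p=f["p"];s=dict(tool_pos=f["tp"],ee_rot=f["er"])
m=np.zeros(p.shape[:2],np.uint8);m[180:235,295:347]=(p.max(2)<75)[180:235,295:347]
c=biggest(m,(321,209));ctr=c.min(0)/2+c.max(0)/2
print("knob",c.min(0),c.max(0),[wcast(s,ctr,z)[0] for z in(.105,.112)], f["d"][209,321])
e=wcast(s,[[253.5,194],[389,194]],.084);print("lid ends",e,e.mean(0),np.linalg.norm(e[0]-e[1]))
e=wcast(s,[[321,129],[321,261]],.084);print(e.mean(0),np.linalg.norm(e[0]-e[1]))
m=np.zeros(p.shape[:2],np.uint8);m[5:185,70:235]=(p.max(2)<90)[5:185,70:235]
w=wcast(s,biggest(m,(150,95)),.005)[:,:2].astype(np.float32);print("mat",cv2.minAreaRect(w))
r=rot(s);print("d tool to avg",r.inv().apply(np.r_[wcast(s,ctr,.11)[0][:2],.0933]-s["tool_pos"]))
```

```text
knob [306. 207.] [336. 228.] [array([ 0.41500644, -0.2630323 ,  0.105     ]), array([ 0.41729212, -0.26200031,  0.112     ])] 0.23769647
lid ends [[ 0.40477376 -0.20153825  0.084     ]
 [ 0.45271501 -0.31373455  0.084     ]] [ 0.42874439 -0.2576364   0.084     ] 0.1220097257452671
[ 0.42419997 -0.2592664   0.084     ] 0.1238716491331328
mat ((0.44361841678619385, -0.011469021439552307), (0.17584089934825897, 0.17712214589118958), 14.87246322631836)
d tool to avg [-0.00756475  0.00146256  0.11012869]
```

Lid centre is (0.424,−0.259) in both views. The knob mask caught only its dark side, so I use the disc centre. Descending now.

drive_tool:
  targets:
    - [[0, 0.001, 0.03], [0, 0, 0], 1]
    - [[0, 0.001, 0.065], [0, 0, 0], 1]
    - [[0, 0.001, 0.09], [0, 0, 0], 0.7]
    - [[0, 0.001, 0.105], [0, 0, 0], 0.6]
    - [[0, 0.001, 0.11], [0, 0, 0], 0.5]
    - [[0, 0.001, 0.11], [0, 0, 0], 0.5]

```text
t: 1.48
tool_pos: [0.4221, -0.2605, 0.093]
ee_rot: [-179.9, 0.0, 22.8]
force: [0.2, 0.5, 0.5]
grip_width: 0.0637
grasp_force: 0.0
```

drive_tool:
  targets:
    - [[0, 0, 0], [0, 0, 0], 0]
    - [[0, 0, 0], [0, 0, 0], 0]
    - [[0, 0, 0], [0, 0, 0], 0]
    - [[0, 0, 0], [0, 0, 0], 0]
    - [[0, 0, 0], [0, 0, 0], 0]
    - [[0, 0, 0], [0, 0, 0], 0]

```text
t: 1.98
tool_pos: [0.4231, -0.26, 0.0941]
ee_rot: [180.0, -0.0, 22.9]
force: [-0.0, 0.4, 2.7]
grip_width: 0.0272
grasp_force: 30.0
```

drive_tool:
  targets:
    - [[0, 0, -0.002], [0, 0, 0], 0]
    - [[0, 0, -0.005], [0, 0, 0], 0]
    - [[0, 0, -0.009], [0, 0, 0], 0]
    - [[0, 0, -0.014], [0, 0, 0], 0]
    - [[0, 0, -0.024], [0, 0, 0], 0]
    - [[0, 0, -0.036], [0, 0, 0], 0]
    - [[0, 0, -0.048], [0, 0, 0], 0]
    - [[0, 0, -0.06], [0, 0, 0], 0]
    - [[0, 0, -0.06], [0, 0, 0], 0]
    - [[0, 0, -0.06], [0, 0, 0], 0]

```text
t: 2.82
tool_pos: [0.4232, -0.26, 0.1544]
ee_rot: [179.9, -0.0, 22.9]
force: [-0.3, -0.5, -1.4]
grip_width: 0.0272
grasp_force: 30.0
```

Run:
```python
from h import *
s=sensors.state();print(s["t"],s["tool_pos"],s["ee_rot"],s["force"],s["moment"],s["grip_width"])
p,d=eyes.grab_frame("wrist");q,_=eyes.grab_frame("side");cv2.imwrite("pics/w2.png",np.hstack([cv2.resize(p,(400,250)),cv2.resize(q[60:310,200:600],(400,250))]))
np.savez("/tmp/w2.npz",p=p,d=d,tp=s["tool_pos"],er=s["ee_rot"])
r=rot(s);print("to mat",r.inv().apply(np.array([.443,-.010,s["tool_pos"][2]])-s["tool_pos"]))
```

```text
2.8167 [ 0.42315296 -0.25999795  0.15435252] [ 1.79921916e+02 -3.12109213e-02  2.29085811e+01] [-0.26038595 -0.54347698 -1.4285451 ] [-0.02800017  0.01877488 -0.00547485] 0.027213291752582868
to mat [ 0.11559631 -0.22255408 -0.00024033]
```

View pics/w2.png

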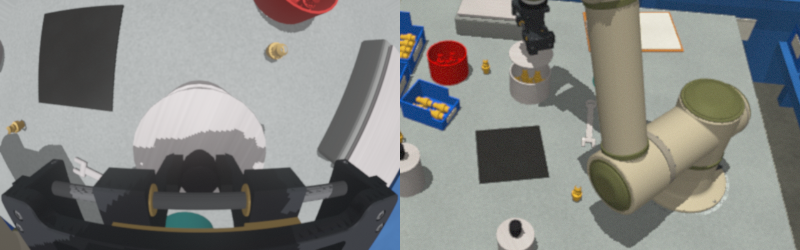

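The lid is off, level and clear of the pot, with the fittings visible inside. Now carrying it over the mat.

drive_tool:
  targets:
    - [[0.005, -0.01, 0], [0, 0, 0], 0]
    - [[0.017, -0.032, 0], [0, 0, 0], 0]
    - [[0.031, -0.06, 0], [0, 0, 0], 0]
    - [[0.046, -0.089, 0], [0, 0, 0], 0]
    - [[0.062, -0.119, 0], [0, 0, 0], 0]
    - [[0.077, -0.149, 0], [0, 0, 0], 0]
    - [[0.092, -0.178, 0], [0, 0, 0], 0]
    - [[0.105, -0.203, 0], [0, 0, 0], 0]
    - [[0.113, -0.218, 0], [0, 0, 0], 0]
    - [[0.1155, -0.2225, 0], [0, 0, 0], 0]

```text
t: 3.75
tool_pos: [0.4421, -0.0071, 0.1533]
ee_rot: [-179.9, 0.0, 23.1]
force: [-0.0, -1.4, -1.7]
grip_width: 0.0269
grasp_force: 30.0
```

drive_tool:
  targets:
    - [[0, 0, 0], [0, 0, 0], 0]
    - [[0, 0, 0.02], [0, 0, 0], 0]
    - [[0, 0, 0.045], [0, 0, 0], 0]
    - [[0, 0, 0.06], [0, 0, 0], 0]
    - [[0, 0, 0.06], [0, 0, 0], 0]
    - [[0, 0, 0.06], [0, 0, 0], 0]

```text
t: 4.25
tool_pos: [0.4426, -0.0106, 0.0936]
ee_rot: [-180.0, 0.1, 22.8]
force: [0.8, 0.2, -1.4]
grip_width: 0.0267
grasp_force: 30.0
```

Run:
```python
from h import *
s=sensors.state();print(s["t"],s["tool_pos"],s["ee_rot"],s["force"],s["grip_width"])
p,d=eyes.grab_frame("wrist");q,_=eyes.grab_frame("side");cv2.imwrite("pics/w3.png",np.hstack([cv2.resize(p,(400,250)),cv2.resize(q[150:275,230:430],(400,250))]))
```

```text
4.25 [ 0.44255427 -0.01064823  0.09359826] [-1.79956546e+02  6.24843254e-02  2.28446656e+01] [ 0.83387173  0.15730978 -1.37381111] 0.02671774272561409
```

View pics/w3.png

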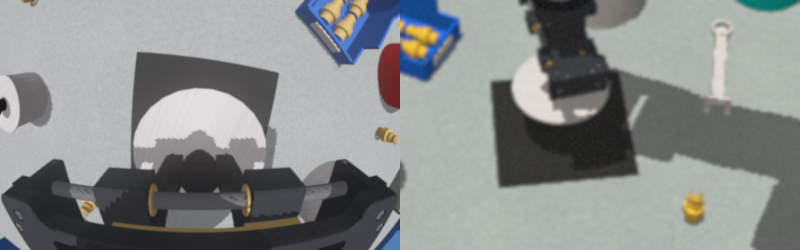

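The lid is held level above the mat and centred on it. Lowering, then feeling for contact.

drive_tool:
  targets:
    - [[0, 0, 0.012], [0, 0, 0], 0]
    - [[0, 0, 0.03], [0, 0, 0], 0]
    - [[0, 0, 0.046], [0, 0, 0], 0]
    - [[0, 0, 0.056], [0, 0, 0], 0]
    - [[0, 0, 0.061], [0, 0, 0], 0]
    - [[0, 0, 0.0625], [0, 0, 0], 0]
    - [[0, 0, 0.0635], [0, 0, 0], 0]
    - [[0, 0, 0.0635], [0, 0, 0], 0]

```text
t: 5.02
tool_pos: [0.4433, -0.0101, 0.0309]
ee_rot: [179.9, -0.1, 22.9]
force: [-0.1, -0.4, -2.6]
grip_width: 0.0272
grasp_force: 30.0
```

drive_tool:
  targets:
    - [[0, 0, 0.0005], [0, 0, 0], 0]
    - [[0, 0, 0.001], [0, 0, 0], 0]
    - [[0, 0, 0.0015], [0, 0, 0], 0]
    - [[0, 0, 0.002], [0, 0, 0], 0]
    - [[0, 0, 0.002], [0, 0, 0], 0]
    - [[0, 0, 0.002], [0, 0, 0], 0]

```text
t: 5.52
tool_pos: [0.4428, -0.0099, 0.0283]
ee_rot: [180.0, -0.0, 22.9]
force: [0.0, 1.0, -1.4]
grip_width: 0.0272
grasp_force: 30.0
```

drive_tool:
  targets:
    - [[0, 0, 0.0004], [0, 0, 0], 0]
    - [[0, 0, 0.0007], [0, 0, 0], 0]
    - [[0, 0, 0.001], [0, 0, 0], 0]
    - [[0, 0, 0.001], [0, 0, 0], 0]

```text
t: 5.85
tool_pos: [0.4428, -0.0099, 0.0272]
ee_rot: [-180.0, 0.0, 22.9]
force: [-0.1, -0.6, -1.8]
grip_width: 0.0272
grasp_force: 30.0
```

drive_tool:
  targets:
    - [[0, 0, 0.0003], [0, 0, 0], 0]
    - [[0, 0, 0.0006], [0, 0, 0], 0]
    - [[0, 0, 0.0008], [0, 0, 0], 0]
    - [[0, 0, 0.0008], [0, 0, 0], 0]

```text
t: 6.18
tool_pos: [0.4428, -0.0099, 0.0271]
ee_rot: [180.0, -0.0, 22.9]
force: [-4.4, 0.9, 10.4]
grip_width: 0.027
grasp_force: 30.0
```

Contact: 10 N up, at the expected height. Releasing and rising.

drive_tool:
  targets:
    - [[0, 0, -0.0005], [0, 0, 0], 0]
    - [[0, 0, -0.0005], [0, 0, 0], 0.6]
    - [[0, 0, -0.0005], [0, 0, 0], 0.6]
    - [[0, 0, -0.0005], [0, 0, 0], 0.7]
    - [[0, 0, -0.0005], [0, 0, 0], 0.7]
    - [[0, 0, -0.0005], [0, 0, 0], 0.7]

```text
t: 6.68
tool_pos: [0.4428, -0.01, 0.0269]
ee_rot: [-180.0, -0.0, 22.9]
force: [-0.5, -0.1, 0.0]
grip_width: 0.0587
grasp_force: 0.0
```

drive_tool:
  targets:
    - [[0, 0, -0.01], [0, 0, 0], 0.7]
    - [[0, 0, -0.03], [0, 0, 0], 0.7]
    - [[0, 0, -0.06], [0, 0, 0], 0.7]
    - [[0, 0, -0.09], [0, 0, 0], 0.7]
    - [[0, 0, -0.12], [0, 0, 0], 0.7]
    - [[0, 0, -0.15], [0, 0, 0], 0.7]
    - [[0, 0, -0.17], [0, 0, 0], 0.7]
    - [[0, 0, -0.17], [0, 0, 0], 0.7]

```text
t: 7.35
tool_pos: [0.4443, -0.0103, 0.2006]
ee_rot: [179.7, -0.3, 22.9]
force: [0.8, 0.5, 0.7]
grip_width: 0.0617
grasp_force: 0.0
```

Run:
```python
from h import *
s=sensors.state();print(s["t"],s["tool_pos"],s["force"],s["grip_width"])
p,d=eyes.grab_frame("wrist");q,_=eyes.grab_frame("side");cv2.imwrite("pics/w4.png",np.hstack([cv2.resize(p,(400,250)),cv2.resize(q[85:260,200:480],(400,250))]))
m=np.zeros(p.shape[:2],np.uint8);m[60:250,200:440]=(p[60:250,200:440].min(2)>60)
e=cast("side",[[0,0]],0)
K=eyes.camera_info("side")
```

```text
7.35 [ 0.44429144 -0.01031107  0.20061971] [0.76465317 0.47757612 0.72496815] 0.06174796609848806
```

View pics/w4.png

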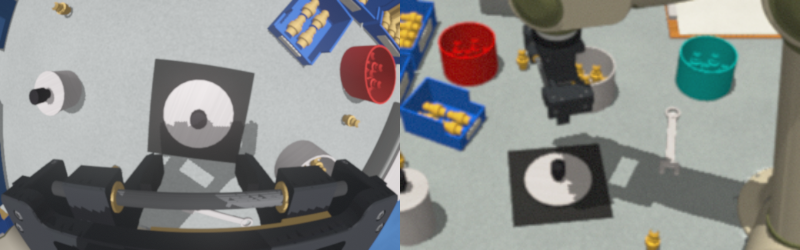

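The lid lies flat, knob up and centred on the mat. The pot is open and still standing, and the gripper is clear of everything.

```bash
python3 -c "
from cell import env
print(env.close_job())"
```

```text
the job is handed in; nothing more can be done
None
```

The widest pot is open, and its lid lies flat, knob up, in the middle of the mat; the job is handed in at about 7.5 s, with the pot still upright and the gripper clear.

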